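# Seat a chrome spindle against the sprung stop of a V-groove gauge

## Robot

A 6-joint arm with a two-finger parallel gripper is mounted at the origin on the work surface. World frame = base frame: x ahead of the robot, y to its left, z up, the work surface at z = 0. Lengths are in m, angles in rad, forces in N, time in s.
With the tool pointing down it reaches from about 0.35 to 0.925 m from the base axis. Payload 6.4 kg.
Tool frame: the origin (TCP) lies midway between the tips of the shut fingers; the grasp point (between the pads) lies 19 mm behind it; z points along the fingers, y is the line along which they close (so a half turn about z gives the same grasp; the last joint's range is limited). The gripper opens to 94 mm and grips with 3 to 60 N. Pads are 16 mm wide; open, the fingers measure 119 mm over their backs; the gripper's body (75 mm by 177 mm) begins 78 mm behind the grasp point.
Start: joints at [1.004, 0.245, 1.558, -0, 1.339, -0.174], TCP at [0.249, 0.601, 0.205] pointing down, gripper open.
Joint ranges: [-3.13, 3.13], [-1.02, 2.26], [0.13, 2.54], [-0.95, 4.09], [0.21, 2.88], [-2.74, 2.74]. Speed limits (rad/s): [2.57, 2.57, 3.14, 3.14, 3.14, 3.14].

## Interface

Orientations are given as a unit quaternion [x, y, z, w].
In Python, from rig import get_obs, get_image, get_calibration, job_done gives the robot as it stands.
- The arm moves only by the tool step_arm, never from a script. Its argument "targets" is one flat list of numbers, 7 for each row, row after row: the finger opening in m, from 0 to 0.094, then the shift along the world's x, y, z in m, then the turn, a rotation vector about the world's x, y, z in rad. In form: [grip, x, y, z, wx, wy, wz, grip, x, y, z, wx, wy, wz, ...]. A call has 1 to 12 rows; each row is the pose to reach, as a shift and turn from the pose commanded when the call began; what a row does not reach only later rows make up. A row lasts 1/10 s, in which the tool goes at most 50 mm and 8.59 degrees, less where a joint would pass 70% of its speed; a pose out of reach is approached as far as the arm can. A call with a gripper value outside its range is refused whole. The fingers move at their own pace and stop on an object; "force" is the grip in N (left out, the last holds). Time passes only in rows, so rows that repeat a pose let the fingers close. It gives the time, the measured TCP pose, the force, the opening and the grip force at its end, in the units of the state.
- get_obs(): the state, without advancing time (a new reading comes with each control period).
- get_image(name): name is "side" or "top"; returns the picture (384x512x3 uint8, blue, green, red); there is no depth.
- get_calibration(name): a dict with "mtx" (3x3 intrinsics, pixels), "extrinsics" (4x4, takes a point from world to camera coordinates). Camera axes: x right, y up, looking along -z (the intrinsics and any distortion apply to the point x, -y, -z); pixel columns grow to the right and rows downward; lengths in m; the calibration is good to about 2 mm. A picture is of the moment at which its call begins. get_calibration takes no time and is no camera call.
- job_done(): hands the job in; it is judged then, once.
The state is a dict: "time": time; "q": joint angles; "qvel": joint speeds; "tau": joint torques, N m; "eef_pos": TCP position; "eef_rot": TCP orientation; "force": force on the tool from outside, world axes, zero at the start; "ft_torque": the same for the moment, N m; "grip_width": finger opening in m; "grasp_force": force on a finger pad.
Only numpy, scipy, OpenCV 4.12 (cv2) and the standard library are available. Lean on these libraries where they do the work, as an engineer would, in place of code of your own. Each camera call takes 0.05 s, during which the arm holds its last target. There are 200 camera calls.

## Task

Take the chrome spindle from its wooden cradle and lay it, without dropping it, in the open end of the V-groove of the blue gauge. Then slide it gently along the groove until it has pushed the red sprung tip of the stop all the way in and bears lightly but definitely on the solid stop for a moment, never hard, and let go so that it stays there. Do not touch the stop with the robot, and leave everything else where it is.

Things in the scene. Friction and masses are not known exactly. Their poses are not given: they have to be found in the camera images.
- spindle: loose solid chrome steel cylinder, 30 mm diameter, 110 mm long, about 0.6 kg; origin at its centre, x along its axis (both ends alike). It starts in one of three wooden cradles, axis level, 35 mm above the table. Its sliding friction in the gauge's groove is 2 to 8 N, different each time, enough to hold it against the stop's soft spring
- brass_bar: loose bystander of the same size as the spindle, but brass coloured; origin at its centre, x along its axis; in another cradle
- black_bar: loose bystander of the same size, black plastic; origin at its centre, x along its axis; in another cradle. Each cradle is fixed, 60 mm long under the middle of its bar and 50 mm wide, with a 90 degree groove whose edges end 14 mm either side of the axis, 7 mm below it
- gauge: fixed length gauge: blue base plate 90 mm wide, 12 mm high, carrying a straight 90 degree steel V-groove 240 mm long; origin on the table under the groove's middle, x along the groove from its open end (-x) to the stop (+x), z up. Groove bottom 20 mm above the table; its flanks end 14 mm either side, 34 mm above the table. The base ends 15 mm beyond the groove's open end
- groove_mid (a point): the point at mid length of the groove (120 mm from either end) where the seated spindle's axis runs, 41 mm above the table; x along the groove towards the stop, z up
- groove_entry (a point): the same axis line at the groove's open end, 120 mm back from groove_mid; same axes
- stop_block: grey block 30 x 60 x 50 mm (along, across, high) with a black knob, fixed beyond the groove's far end; origin under its centre. From it towards the open end, on the seated spindle's axis, sticks a 10 mm pin with a red tip, 18 mm wide. Its reach is not measured: the red face is 60 to 100 mm beyond groove_mid. The tip gives 5 mm (0.5 to 1.25 N), then is solid; over 15 N spoils it
- squeeze_bottle: loose bystander, white bottle, 52 mm diameter, 130 mm tall; origin under its centre
- amber_jar: loose bystander, amber glass jar, 64 mm diameter, 80 mm tall; origin under its centre
- steel_cup: loose bystander, steel cup, 76 mm diameter, 85 mm tall; origin under its centre
- wrench: loose bystander, steel wrench lying flat on the table beyond the cradles, pointing sideways; origin under its middle

How it is judged:
By the outcome, as a careful person would: the job done as asked, in the order asked, and still so for the second after the job is handed in, with the robot touching nothing.
It also fails if it takes over 64 s, if anything falls off the work surface, if the arm or the gripper's body presses on something with over 40 N, if the wrist force passes 120 N, or if a joint passes its speed limit or range.

## Working session

There is one attempt and no reset: what is moved stays moved. The work goes in short steps, Python scripts to look and compute and a tool call to move; the robot and the scene stay as the last step left them, time stands still between calls to the robot, and variables do not carry over. Pictures are saved under pics/ and viewed, at most 10 in all, crops included, and the job is handed in when it is done.

Besides the shell and the picture viewer there is one more tool, called after "Request:" as name(argument=value, ...), one argument or row to a line, values as JSON. step_arm: Moves the arm, as the interface text tells. Its arguments: {"type":"object","properties":{"targets":{"type":"array","items":{"type":"number"}},"force":{"type":"number"}},"required":["targets"]}

```bash
mkdir -p pics; python3 - <<'E'
from rig import *
import cv2,numpy as np
for n in("side","top"):
    im=get_image(n);cv2.imwrite(f"pics/{n}0.png",im)
    c=get_calibration(n);print({k:np.round(v,4).tolist() for k,v in c.items()})
print(get_obs())
E
```

```text
{'mtx': [[425.1271, 0.0, 255.3022], [0.0, 425.1271, 192.1306], [0.0, 0.0, 1.0]], 'extrinsics': [[0.7237, -0.6899, -0.0164, -0.4442], [0.4318, 0.4342, 0.7906, -0.316], [-0.5383, -0.5793, 0.6121, -0.8349], [0.0, 0.0, 0.0, 1.0]]}
{'mtx': [[457.4859, 0.0, 259.1163], [0.0, 457.4859, 197.3704], [0.0, 0.0, 1.0]], 'extrinsics': [[0.032, -0.9995, -0.0028, 0.006], [0.9774, 0.0307, 0.2091, -0.622], [-0.2089, -0.0094, 0.9779, -1.0536], [0.0, 0.0, 0.0, 1.0]]}
{'time': 0.1, 'q': array([ 1.00390645e+00,  2.45788093e-01,  1.55888407e+00,  4.46224472e-05,
        1.33866026e+00, -1.74091644e-01]), 'qvel': array([ 0.0004914 , -0.00161759, -0.00311322, -0.0001682 , -0.00173883,
       -0.00121743]), 'tau': array([-9.90246117e-04, -4.16915166e+01, -3.15524304e+01,  6.86336355e-02,
        3.09163285e-02, -1.96580237e-05]), 'eef_pos': array([0.24849247, 0.60005147, 0.20443181]), 'eef_rot': array([ 1.95143922e-01,  9.80774231e-01, -8.03002886e-04, -3.35197116e-04]), 'force': array([0.87306783, 0.06382072, 0.26030599]), 'ft_torque': array([-0.01944597,  0.0645917 , -0.02457304]), 'grasp_force': 0.0, 'grip_width': 0.0942383764346528}
```

View pics/side0.png

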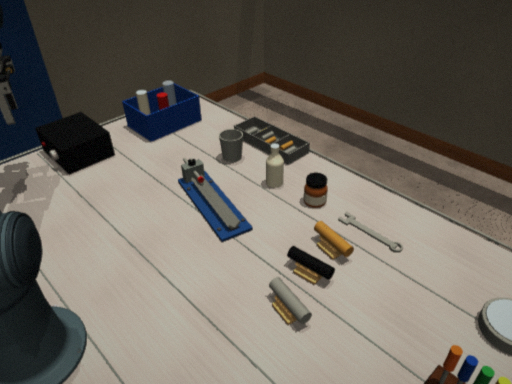

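View pics/top0.png

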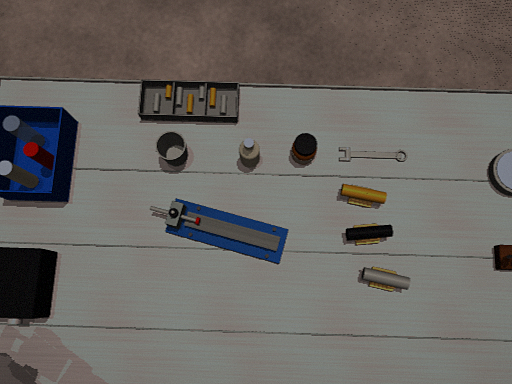

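The top view shows the chrome spindle at (386,279) and the gauge from its open end at (285,245) to the red tip at (198,221). In the side view the spindle is at (290,299) and the red tip at (201,181).

```bash
cat > h.py <<'E'
import cv2,numpy as np
from rig import *
C={n:get_calibration(n) for n in("side","top")}
def ray(n,p):
    c=C[n];E=np.array(c["extrinsics"]);R,t=E[:3,:3],E[:3,3];K=np.array(c["mtx"])
    d=np.linalg.solve(K,[p[0],p[1],1.]);return -R.T@t,R.T@(d*[1,-1,-1])
def plane(n,p,z):
    o,d=ray(n,p);return o+d*(z-o[2])/d[2]
def proj(n,X):
    c=C[n];E=np.array(c["extrinsics"]);v=E[:3,:3]@X+E[:3,3];v=np.array(c["mtx"])@(v*[1,-1,-1]);return v[:2]/v[2]
def tri(a,b):
    (o,d),(q,e)=ray("side",a),ray("top",b)
    s=np.linalg.lstsq(np.c_[d,-e],q-o,rcond=None)[0]
    A,B=o+d*s[0],q+e*s[1];return (A+B)/2,np.linalg.norm(A-B)
E
cat > m.py <<'E'
from h import *
im={n:cv2.imread(f"pics/{n}0.png") for n in C}
def blobs(n,m,roi):
    x0,y0,x1,y1=roi;k=np.zeros_like(m);k[y0:y1,x0:x1]=m[y0:y1,x0:x1]
    cs=cv2.findContours(k,0,1)[0];return sorted(cs,key=cv2.contourArea)[::-1]
R={"top":(140,190,300,275),"side":(165,150,260,245)}
red={}
for n in C:
    h=cv2.cvtColor(im[n],cv2.COLOR_BGR2HSV)
    b=blobs(n,cv2.inRange(h,(100,120,50),(130,255,255)),R[n])[0]
    hull=cv2.convexHull(b);q=cv2.boxPoints(cv2.minAreaRect(hull)) if n=="top" else cv2.approxPolyDP(hull,4,True)[:,0]
    print(n,"base");
    for p in q: print(p,plane(n,p,.012).round(4))
    r=cv2.inRange(h,(0,120,70),(8,255,255))|cv2.inRange(h,(172,120,70),(180,255,255))
    c=blobs(n,r,R[n])[0];m=cv2.moments(c);red[n]=np.array([m["m10"],m["m01"]])/m["m00"];print("red",red[n],cv2.boundingRect(c))
print(tri(red["side"],red["top"]))
def up(n,x0,y0,w,h):
    return cv2.resize(im[n][y0:y0+h,x0:x0+w],None,fx=4,fy=4,interpolation=cv2.INTER_CUBIC)
a=up("top",150,190,150,75);b=up("top",350,250,75,50);c=up("side",255,265,75,70)
o=np.zeros((580,600,3),np.uint8);o[:300]=a;o[300:500,:300]=b;o[300:580,300:]=c;cv2.imwrite("pics/z.png",o)
E
python3 m.py
```

```text
side base
[179 179] [0.5434 0.2558 0.012 ]
[213 182] [0.6059 0.1722 0.012 ]
[251 228] [ 0.549  -0.0523  0.012 ]
[222 240] [ 0.4674 -0.0336  0.012 ]
red [200.12056738 178.96453901] (197, 176, 7, 7)
top base
[165.25653 231.68797] [0.5369 0.2605 0.012 ]
[174.63205 197.79185] [0.6251 0.243  0.012 ]
[288.08032 229.17116] [ 0.5531 -0.0496  0.012 ]
[278.7048  263.06726] [ 0.4673 -0.0279  0.012 ]
red [197. 220.] (195, 217, 5, 7)
(array([0.5650919 , 0.17758891, 0.04111257]), np.float64(0.000997177537806937))
```

View pics/z.png

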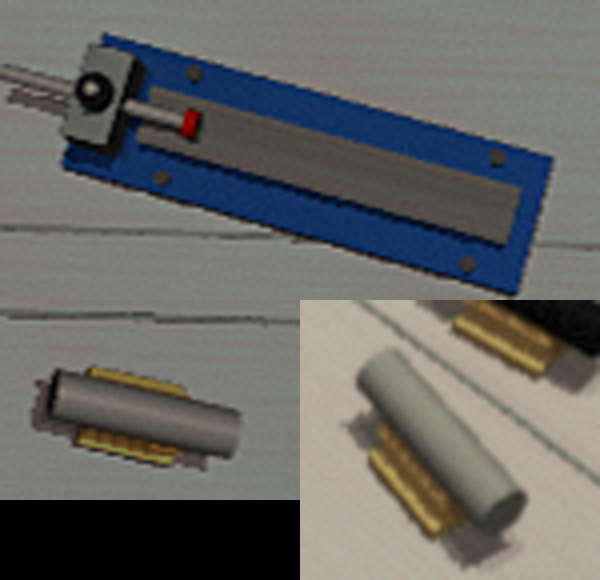

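The enlargement shows the spindle lying level, nearly along world y, with clean ends. It also shows the groove's steel edges and the red tip clearly. I'll refine the measurements from the masks.

```bash
cat > m2.py <<'E'
from h import *
im={n:cv2.imread(f"pics/{n}0.png") for n in C}
def axis(n,m,roi,z):
    x0,y0,x1,y1=roi;k=np.zeros_like(m);k[y0:y1,x0:x1]=m[y0:y1,x0:x1]
    k=cv2.morphologyEx(k,cv2.MORPH_OPEN,np.ones((3,3)))
    c=max(cv2.findContours(k,0,1)[0],key=cv2.contourArea)
    (cx,cy),(w,h),a=r=cv2.minAreaRect(c);q=cv2.boxPoints(r)
    e=[(q[i]+q[(i+1)%4])/2 for i in range(4)]
    L=[np.linalg.norm(e[i]-e[(i+2)%4]) for i in (0,1)];i=int(L[1]>L[0])
    P=[plane(n,p,z) for p in(e[i],e[i+2])];d=P[1]-P[0]
    print(n,cv2.contourArea(c),np.round([e[i],e[i+2]],1).tolist(),"ends",np.round(P,4).tolist(),"mid",((P[0]+P[1])/2).round(4),"len",np.linalg.norm(d).round(4),"heading",np.degrees(np.arctan2(d[1],d[0])).round(2),"pxwidth",min(w,h))
    return np.array(e[i]+e[i+2])/2
h=cv2.cvtColor(im["top"],cv2.COLOR_BGR2HSV);print(h[279,386],h[240,250],h[255,386],h[292,390])
s=cv2.cvtColor(im["side"],cv2.COLOR_BGR2HSV);print(s[299,290],s[205,215],s[310,260])
# groove: non-blue inside the base
blue=cv2.inRange(h,(100,120,40),(130,255,255))
hull=cv2.convexHull(max(cv2.findContours(blue,0,1)[0],key=lambda c:cv2.contourArea(c) if 190<c[:,0,1].mean()<270 and 140<c[:,0,0].mean()<300 else 0))
k=np.zeros_like(blue);cv2.fillPoly(k,[hull],255);k&=~blue
axis("top",k&cv2.inRange(h,(0,0,60),(180,255,255)),(200,190,300,275),.034)
# spindle: darker than table? use saturation/value via Otsu on difference from table colour
for n,roi,bg in(("top",(350,262,425,300),(353,255)),("side",(262,272,318,328),(310,275))):
    hh=h if n=="top" else s
    x0,y0,x1,y1=roi;img=im[n].astype(int);t=np.median(img[y0:y1,x0:x1].reshape(-1,3),0);print(n,"bg",t)
    for y in range(y0,y1,3):print(y,img[y,x0:x1:3].mean(1).astype(int).tolist(),)
E
python3 m2.py
```

```text
[ 16  26 107] [15 38 81] [ 25  13 122] [  6  10 133]
[ 24  28 136] [ 23  31 108] [ 20  31 180]
top 1098.0 [[198.3000030517578, 221.3000030517578], [278.3999938964844, 243.60000610351562]] ends [[0.5627, 0.1756, 0.034], [0.5133, -0.0252, 0.034]] mid [0.538  0.0752 0.034 ] len 0.2068 heading -103.83 pxwidth 14.627143859863281
top bg [119. 124. 124.]
262 [124, 120, 124, 121, 118, 119, 120, 120, 119, 119, 123, 125, 124, 127, 121, 124, 127, 125, 125, 123, 124, 124, 121, 123, 125]
265 [124, 124, 125, 123, 123, 125, 124, 125, 125, 125, 126, 125, 125, 123, 123, 125, 124, 121, 124, 123, 122, 121, 125, 124, 125]
268 [123, 122, 125, 123, 116, 56, 54, 50, 96, 102, 93, 99, 120, 123, 124, 125, 125, 120, 122, 123, 124, 125, 123, 124, 126]
271 [125, 131, 122, 68, 32, 96, 96, 84, 83, 72, 62, 52, 89, 98, 98, 96, 125, 123, 125, 124, 125, 123, 123, 126, 127]
274 [127, 125, 126, 67, 17, 111, 110, 121, 116, 111, 94, 92, 84, 76, 61, 50, 124, 125, 124, 123, 122, 123, 121, 123, 121]
277 [125, 127, 127, 72, 17, 80, 87, 92, 91, 104, 108, 117, 115, 109, 102, 93, 84, 77, 65, 59, 124, 124, 126, 127, 125]
280 [123
[... 1990 characters left out ...]
 117, 128, 138, 131, 131, 168, 170, 171, 172]
308 [170, 171, 171, 170, 69, 139, 69, 83, 65, 56, 89, 116, 131, 140, 130, 145, 168, 169, 173]
311 [170, 169, 169, 169, 158, 73, 132, 72, 96, 58, 62, 93, 120, 131, 138, 123, 154, 168, 164]
314 [168, 171, 169, 168, 169, 156, 78, 134, 69, 99, 50, 63, 100, 119, 117, 59, 56, 168, 169]
317 [169, 168, 168, 166, 167, 168, 128, 102, 95, 72, 57, 47, 71, 90, 56, 53, 95, 170, 171]
320 [167, 169, 169, 172, 167, 173, 166, 109, 119, 110, 71, 62, 48, 53, 53, 66, 162, 168, 168]
323 [172, 170, 170, 171, 171, 170, 171, 166, 74, 74, 66, 76, 73, 60, 69, 145, 169, 170, 168]
326 [170, 168, 169, 171, 171, 172, 171, 170, 169, 156, 104, 73, 72, 73, 76, 119, 151, 166, 166]
```

```bash
python3 - <<'E'
from h import *
L=plane("top",(350+57.5/4,250+94/4),.035);Rr=plane("top",(350+238/4,250+133/4),.043);S=plane("side",(305.5,317.2),.035)
# edges: top silhouette edge line pairs, mid at x=386
print(L,Rr,S,np.linalg.norm(L-Rr))
d=(L-Rr)[:2];print(np.degrees(np.arctan2(d[1],d[0])),(L+Rr)/2)
# minAreaRect of thresholded spindle, side
im=cv2.imread("pics/top0.png").astype(int).mean(2)
e=[]
for x in range(368,406,2):
    col=im[255:305,x];e.append((x,col.round().astype(int).tolist()[8:45]))
for a in e[::4]:print(a)
# cradle position by golden mask
h=cv2.cvtColor(cv2.imread("pics/top0.png"),cv2.COLOR_BGR2HSV);m=cv2.inRange(h,(15,110,60),(32,255,255));m[:262]=0;m[300:]=0;m[:,:350]=0;m[:,425:]=0
r=cv2.minAreaRect(cv2.findNonZero(m));print(r);
for p in cv2.boxPoints(r):print(plane("top",p,.02).round(4),plane("top",p,.028).round(4))
E
```

```text
[ 0.44722391 -0.23546743  0.035     ] [ 0.42712904 -0.34144951  0.043     ] [ 0.43015498 -0.33874967  0.035     ] 0.10816655648554126
79.26380572863744 [ 0.43717648 -0.28845847  0.039     ]
(368, [122, 123, 125, 123, 125, 54, 68, 87, 96, 106, 118, 110, 102, 97, 88, 79, 62, 36, 52, 52, 60, 57, 46, 67, 133, 125, 123, 119, 126, 124, 126, 122, 123, 127, 124, 121, 125])
(376, [120, 124, 124, 125, 82, 101, 75, 55, 76, 87, 95, 106, 116, 110, 98, 91, 84, 70, 55, 32, 51, 66, 79, 114, 81, 95, 134, 124, 124, 125, 122, 124, 122, 125, 124, 120, 126])
(384, [118, 124, 125, 127, 127, 122, 94, 98, 61, 57, 80, 90, 97, 107, 119, 106, 95, 92, 84, 72, 51, 32, 55, 57, 76, 111, 70, 67, 128, 126, 124, 124, 120, 126, 124, 122, 121])
(392, [123, 121, 123, 125, 122, 125, 121, 94, 98, 99, 57, 61, 81, 89, 103, 111, 114, 103, 96, 87, 80, 64, 48, 38, 79, 58, 109, 98, 84, 129, 126, 125, 124, 124, 121, 126, 124])
(400, [122, 118, 125, 125, 125, 124, 123, 123, 121, 125, 128, 124, 77, 61, 78, 93, 100, 114, 112, 101, 91, 88, 76, 64, 42, 38, 59, 76, 70, 73, 131, 128, 123, 121, 126, 126, 122])
((382.7884521484375, 278.5577087402344), (25.691213607788086, 20.003847122192383), 11.309932708740234)
[ 0.4185 -0.2478  0.02  ] [ 0.4182 -0.2459  0.028 ]
[ 0.4664 -0.2583  0.02  ] [ 0.4658 -0.2563  0.028 ]
[ 0.456 -0.32   0.02 ] [ 0.4556 -0.3176  0.028 ]
[ 0.4083 -0.3089  0.02  ] [ 0.4082 -0.3067  0.028 ]
```

Estimates so far:

| Item | Position | Heading |
|---|---|---|
| Spindle centre | (0.4375, -0.286) | about 80° |
| Groove entry | (0.5135, -0.0245) | 76.2° |
| Red face | about 85 mm past mid, z = 41 mm | – |

The heights, the sizes and the reach all agree with what was given. Moving over the spindle now.

Request:
step_arm(
  targets=[0.06,0.094,-0.443,-0.03,0,0,-0.7,0.06,0.094,-0.443,-0.03,0,0,-0.7,0.06,0.094,-0.443,-0.03,0,0,-0.7,0.06,0.094,-0.443,-0.03,0,0,-0.7,0.06,0.094,-0.443,-0.03,0,0,-0.7,0.06,0.094,-0.443,-0.03,0,0,-0.7,0.06,0.094,-0.443,-0.03,0,0,-0.7,0.06,0.094,-0.443,-0.03,0,0,-0.7,0.06,0.094,-0.443,-0.03,0,0,-0.7,0.06,0.094,-0.443,-0.03,0,0,-0.7,0.06,0.094,-0.443,-0.03,0,0,-0.7,0.06,0.094,-0.443,-0.03,0,0,-0.7],
  force=10,
)

```text
time: 1.3
eef_pos: [0.3426, 0.1582, 0.1754]
eef_rot: [0.519, 0.855, 0.0, -0.0]
force: [-0.7, 0.3, 0.9]
grip_width: 0.0603
grasp_force: 0.0
```

Request:
step_arm(
  targets=[0.06,0.0945,-0.444,-0.055,0,0,-0.653,0.06,0.0945,-0.444,-0.055,0,0,-0.653,0.06,0.0945,-0.444,-0.055,0,0,-0.653,0.06,0.0945,-0.444,-0.055,0,0,-0.653,0.06,0.0945,-0.444,-0.055,0,0,-0.653,0.06,0.0945,-0.444,-0.055,0,0,-0.653,0.06,0.0945,-0.444,-0.055,0,0,-0.653,0.06,0.0945,-0.444,-0.055,0,0,-0.653,0.06,0.0945,-0.444,-0.055,0,0,-0.653,0.06,0.0945,-0.444,-0.055,0,0,-0.653,0.06,0.0945,-0.444,-0.055,0,0,-0.653,0.06,0.0945,-0.444,-0.055,0,0,-0.653],
)

```text
time: 2.5
eef_pos: [0.4379, -0.2844, 0.1201]
eef_rot: [0.765, 0.644, 0.0, -0.001]
force: [-0.4, -0.3, 0.1]
grip_width: 0.0598
grasp_force: 0.0
```

```bash
python3 - <<'E'
from h import *
print(get_obs()["eef_pos"],get_obs()["eef_rot"])
a=get_image("top");b=get_image("side")
f=lambda i,x,y,w,h:cv2.resize(i[y:y+h,x:x+w],None,fx=4,fy=4,interpolation=cv2.INTER_CUBIC)
cv2.imwrite("pics/h1.png",np.hstack([f(a,340,220,95,100),f(b,235,235,95,100)]))
p=get_obs()["eef_pos"]
for n in C:print(n,proj(n,p))
E
```

```text
[ 0.4378903  -0.28435262  0.12007171] [ 7.65288908e-01  6.43686597e-01  1.19469855e-04 -6.60847209e-04]
side [289.4575766  271.47421458]
top [394.84829186 276.73802725]
```

View pics/h1.png

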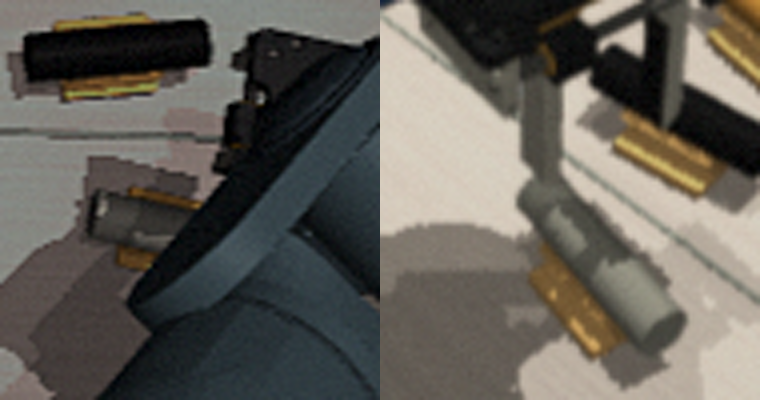

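The side view shows the finger tips at (275,281) and (308,266), straddling the spindle, and their midpoint matches the projected TCP. The heading agrees too. I'll descend, then close gently.

Request:
step_arm(
  targets=[0.06,0,-0.001,-0.03,0,0,0,0.06,0,-0.001,-0.06,0,0,0,0.06,0,-0.001,-0.075,0,0,0,0.06,0,-0.001,-0.085,0,0,0,0.06,0,-0.001,-0.089,0,0,0,0.06,0,-0.001,-0.089,0,0,0,0.04,0,-0.001,-0.089,0,0,0,0.034,0,-0.001,-0.089,0,0,0,0.034,0,-0.001,-0.089,0,0,0,0.034,0,-0.001,-0.089,0,0,0],
)

```text
time: 3.6
eef_pos: [0.4375, -0.2877, 0.0319]
eef_rot: [0.766, 0.643, 0.0, 0.0]
force: [0.5, -0.2, 0.6]
grip_width: 0.035
grasp_force: 0.0
```

Request:
step_arm(
  targets=[0.03,0,0,0,0,0,0,0.026,0,0,0,0,0,0,0.022,0,0,0,0,0,0,0.022,0,0,0,0,0,0,0.022,0,0,0,0,0,0],
  force=8,
)

```text
time: 4.1
eef_pos: [0.4378, -0.2877, 0.0317]
eef_rot: [0.766, 0.643, 0.0, 0.001]
force: [4.2, -0.1, -0.9]
grip_width: 0.0296
grasp_force: 8.0
```

Request:
step_arm(
  targets=[0.02,0.0006,0,0,0,0,0,0.02,0.0006,0,0,0,0,0,0.02,0.0006,0,0,0,0,0],
  force=40,
)

```text
time: 4.4
eef_pos: [0.4379, -0.2877, 0.0317]
eef_rot: [0.766, 0.643, -0.0, 0.0]
force: [0.8, 0.1, 1.3]
grip_width: 0.029
grasp_force: 40.0
```

Request:
step_arm(
  targets=[0.02,0,0,0.003,0,0,0,0.02,0,0,0.008,0,0,0,0.02,0,0,0.015,0,0,0,0.02,0,0,0.025,0,0,0,0.02,0,0,0.025,0,0,0,0.02,0,0,0.025,0,0,0],
)

```text
time: 5.0
eef_pos: [0.438, -0.2877, 0.0569]
eef_rot: [0.766, 0.643, -0.0, 0.0]
force: [0.2, -0.1, -5.7]
grip_width: 0.0292
grasp_force: 39.9
```

Request:
step_arm(
  targets=[0.02,0,0,0.02,0,0,0,0.02,0,0,0.045,0,0,0,0.02,0.005,0.02,0.063,0,0,-0.01,0.02,0.015,0.055,0.063,0,0,-0.02,0.02,0.027,0.095,0.063,0,0,-0.03,0.02,0.038,0.135,0.063,0,0,-0.04,0.02,0.049,0.175,0.063,0,0,-0.05,0.02,0.06,0.215,0.063,0,0,-0.06,0.02,0.071,0.255,0.063,0,0,-0.067,0.02,0.081,0.29,0.063,0,0,-0.067,0.02,0.087,0.312,0.063,0,0,-0.067,0.02,0.089,0.3195,0.063,0,0,-0.067],
)

```text
time: 6.2
eef_pos: [0.5266, 0.0342, 0.1189]
eef_rot: [0.786, 0.618, -0.0, -0.001]
force: [0.4, 0.4, -7.5]
grip_width: 0.0289
grasp_force: 39.9
```

Request:
step_arm(
  targets=[0.02,0,0,0,0,0,0,0.02,0,0,0,0,0,0,0.02,0,0,0,0,0,0],
)

```text
time: 6.5
eef_pos: [0.5266, 0.0309, 0.1193]
eef_rot: [0.788, 0.616, -0.0, -0.0]
force: [-0.0, -0.5, -5.6]
grip_width: 0.029
grasp_force: 39.9
```

```bash
python3 - <<'E'
from h import *
o=get_obs();p=o["eef_pos"];print(p,o["eef_rot"],o["force"])
a=get_image("top");b=get_image("side")
cv2.imwrite("pics/top2.png",a);cv2.imwrite("pics/side2.png",b)
f=lambda i,x,y,w,h:cv2.resize(i[y:y+h,x:x+w],None,fx=4,fy=4,interpolation=cv2.INTER_CUBIC)
cv2.imwrite("pics/h2.png",np.hstack([f(a,170,170,80,120),f(b,160,130,110,120)]))
u=np.array([.2385,.9711,0]);c=p+[0,0,.0033]
for n in C:print(n,[proj(n,c+s*u).round(1).tolist() for s in(-.055,0,.055)])
E
```

```text
[0.52663716 0.03093623 0.11928921] [ 7.87731251e-01  6.16018998e-01 -2.64920221e-04 -3.17863128e-05] [-0.00752028 -0.45169314 -5.56428652]
side [[230.8, 195.1], [220.7, 183.4], [211.3, 172.6]]
top [[278.7, 239.2], [255.4, 232.7], [232.3, 226.3]]
```

View pics/h2.png

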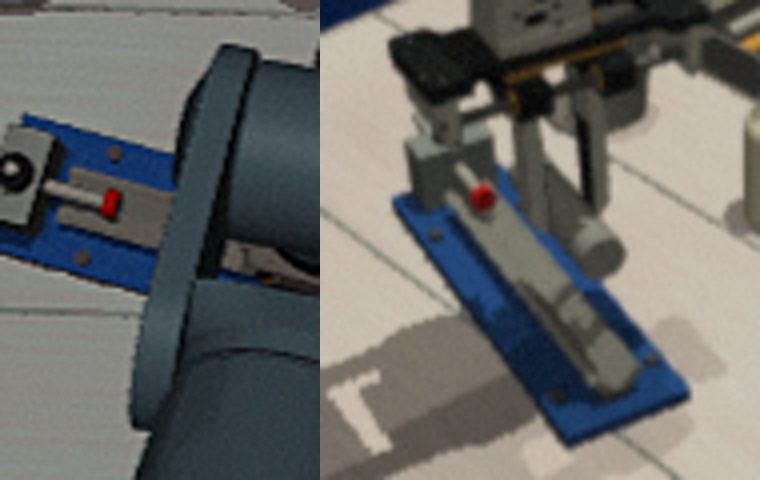

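The side view shows the held spindle, with its near end face at about (231.3,192.5). The level prediction is (230.8,195.1), so it may be tilted slightly. I'll check at a larger zoom.

```bash
python3 - <<'E'
from h import *
b=cv2.imread("pics/side2.png");p=get_obs()["eef_pos"];print(get_obs()["ft_torque"])
x0,y0,k=200,155,12
o=cv2.resize(b[y0:y0+50,x0:x0+50],None,fx=k,fy=k,interpolation=cv2.INTER_CUBIC)
for t,col in((0,(0,255,0)),(-5,(0,0,255))):
    a=np.radians(t);u=np.array([.2385*np.cos(a),.9711*np.cos(a),np.sin(a)]);v=np.array([-.9711,.2385,0]);w=np.cross(v,u)
    c=p+[0,0,.0033]-.055*u
    q=np.array([((proj("side",c+.015*(np.cos(g)*v+np.sin(g)*w))-[x0,y0]+.5)*k) for g in np.linspace(0,6.3,40)]).astype(int)
    cv2.polylines(o,[q],True,col,1)
cv2.imwrite("pics/h3.png",o)
E
```

```text
[-0.10377049  0.10135455 -0.02599965]
```

View pics/h3.png

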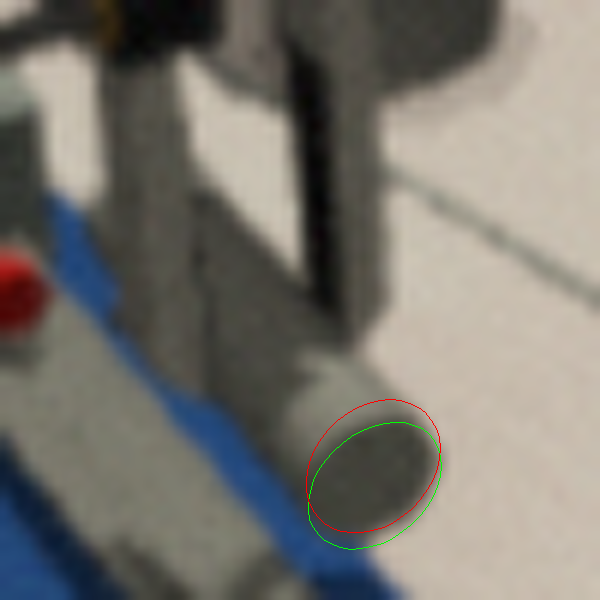

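The dark end face is centred between the 0° and 5° outlines, so the tilt is at most 2–3° and will level out on seating. I'll lower in small steps.

Request:
step_arm(
  targets=[0.02,0.0005,0,-0.01,0,0,0,0.02,0.0005,0,-0.025,0,0,0,0.02,0.0005,0,-0.04,0,0,0,0.02,0.0005,0,-0.052,0,0,0,0.02,0.0005,0,-0.062,0,0,0,0.02,0.0005,0,-0.07,0,0,0,0.02,0.0005,0,-0.073,0,0,0,0.02,0.0005,0,-0.074,0,0,0,0.02,0.0005,0,-0.074,0,0,0,0.02,0.0005,0,-0.074,0,0,0],
)

```text
time: 7.6
eef_pos: [0.528, 0.0319, 0.0461]
eef_rot: [0.787, 0.617, 0.0, 0.0]
force: [0.1, -0.7, -7.2]
grip_width: 0.029
grasp_force: 39.9
```

Request:
step_arm(
  targets=[0.02,0,0,-0.001,0,0,0,0.02,0,0,-0.002,0,0,0,0.02,0,0,-0.003,0,0,0,0.02,0,0,-0.003,0,0,0],
)

```text
time: 8.0
eef_pos: [0.5273, 0.032, 0.0423]
eef_rot: [0.787, 0.617, -0.0, -0.0]
force: [-0.2, 0.1, -6.5]
grip_width: 0.0286
grasp_force: 39.9
```

Request:
step_arm(
  targets=[0.02,0,0,-0.001,0,0,0,0.02,0,0,-0.002,0,0,0,0.02,0,0,-0.002,0,0,0],
)

```text
time: 8.3
eef_pos: [0.5272, 0.032, 0.0402]
eef_rot: [0.787, 0.617, -0.0, -0.0]
force: [-0.9, -0.9, -6.5]
grip_width: 0.029
grasp_force: 39.9
```

Request:
step_arm(
  targets=[0.02,0,0,-0.0007,0,0,0,0.02,0,0,-0.0013,0,0,0,0.02,0,0,-0.0013,0,0,0],
)

```text
time: 8.6
eef_pos: [0.5275, 0.032, 0.0392]
eef_rot: [0.787, 0.617, 0.0, 0.0]
force: [0.8, -1.1, -6.9]
grip_width: 0.0291
grasp_force: 39.9
```

Request:
step_arm(
  targets=[0.02,0,0,-0.0005,0,0,0,0.02,0,0,-0.001,0,0,0,0.02,0,0,-0.001,0,0,0],
)

```text
time: 8.9
eef_pos: [0.5278, 0.0319, 0.0385]
eef_rot: [0.787, 0.617, 0.0, 0.0]
force: [1.1, -0.1, -5.4]
grip_width: 0.029
grasp_force: 39.9
```

Request:
step_arm(
  targets=[0.02,0,0,-0.0005,0,0,0,0.02,0,0,-0.001,0,0,0,0.02,0,0,-0.001,0,0,0],
)

```text
time: 9.2
eef_pos: [0.5281, 0.0317, 0.038]
eef_rot: [0.787, 0.617, 0.0, 0.001]
force: [-1.4, -0.0, 1.9]
grip_width: 0.0288
grasp_force: 39.9
```

Contact is made. I'll let go so that it settles, back off and check how it sits. After that I'll push it from behind with closed fingers, so that the wrist force reads the push directly.

Request:
step_arm(
  targets=[0.032,0,0,0,0,0,0,0.036,0,0,0,0,0,0,0.045,0,0,0,0,0,0,0.05,0,0,0,0,0,0,0.05,0,0,0.005,0,0,0,0.05,0,0,0.02,0,0,0,0.05,0,0,0.05,0,0,0,0.05,-0.007,-0.03,0.06,0,0,0,0.03,-0.017,-0.07,0.06,0,0,0,0.0,-0.0239,-0.0971,0.06,0,0,0,0.0,-0.0239,-0.0971,0.06,0,0,0,0.0,-0.0239,-0.0971,0.06,0,0,0],
)

```text
time: 10.4
eef_pos: [0.5039, -0.0653, 0.0981]
eef_rot: [0.788, 0.616, 0.001, 0.0]
force: [0.2, -0.5, -1.5]
grip_width: 0.0218
grasp_force: 0.0
```

```bash
python3 - <<'E'
from h import *
o=get_obs();print(o["eef_pos"],o["eef_rot"],o["force"],o["grip_width"])
a=get_image("top");b=get_image("side")
cv2.imwrite("pics/top4.png",a);cv2.imwrite("pics/side4.png",b)
f=lambda i,x,y,w,h:cv2.resize(i[y:y+h,x:x+w],None,fx=4,fy=4,interpolation=cv2.INTER_CUBIC)
cv2.imwrite("pics/h4.png",np.hstack([f(a,160,180,95,110),f(b,165,140,95,110)]))
u=np.array([.2385,.9711,0]);E=np.array([.5135,-.0245,.041])
for n in C:print(n,[(s,proj(n,E+s*u).round(1).tolist()) for s in(0,.003,.058,.113,.2)])
E
```

```text
[ 0.50390478 -0.06526414  0.09813677] [7.87663947e-01 6.16104744e-01 5.05657286e-04 4.41964588e-04] [ 0.24500541 -0.53266386 -1.46563453] 0.021752858379890043
side [(0, [233.0, 220.9]), (0.003, [232.4, 220.2]), (0.058, [222.7, 208.2]), (0.113, [213.7, 197.0]), (0.2, [200.6, 180.7])]
top [(0, [278.2, 243.2]), (0.003, [277.0, 242.9]), (0.058, [255.4, 236.9]), (0.113, [233.9, 230.9]), (0.2, [200.2, 221.5])]
```

View pics/h4.png

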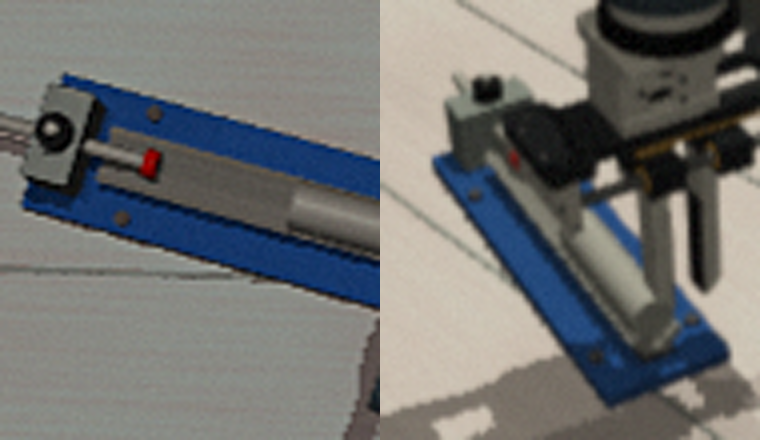

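The top view shows the spindle seated straight in the groove, with its front end at (233,232) and the red face at (199.7,220). That leaves about 85 mm to the tip. I'll close, descend behind it and advance.

Request:
step_arm(
  targets=[0,0,0,0,0,0,0,0,0,0,-0.015,0,0,0,0,0,0,-0.035,0,0,0,0,0,0,-0.05,0,0,0,0,0,0,-0.059,0,0,0,0,0,0,-0.06,0,0,0,0,0,0,-0.06,0,0,0,0,0.0024,0.0097,-0.06,0,0,0,0,0.0048,0.0194,-0.06,0,0,0,0,0.006,0.0243,-0.06,0,0,0,0,0.006,0.0243,-0.06,0,0,0,0,0.006,0.0243,-0.06,0,0,0],
  force=20,
)

```text
time: 11.7
eef_pos: [0.5096, -0.0406, 0.0373]
eef_rot: [0.787, 0.617, 0.0, 0.0]
force: [-0.3, -0.3, -0.5]
grip_width: 0.0008
grasp_force: 0.0
```

Request:
step_arm(
  targets=[0,0.0005,0.0019,0,0,0,0,0,0.001,0.0039,0,0,0,0,0,0.0014,0.0058,0,0,0,0,0,0.0019,0.0078,0,0,0,0,0,0.0024,0.0097,0,0,0,0],
)

```text
time: 12.2
eef_pos: [0.512, -0.031, 0.0372]
eef_rot: [0.787, 0.617, 0.0, -0.0]
force: [-0.1, -0.2, 0.6]
grip_width: 0.0008
grasp_force: 0.0
```

Request:
step_arm(
  targets=[0,0.0005,0.0019,0,0,0,0,0,0.001,0.0039,0,0,0,0,0,0.0014,0.0058,0,0,0,0,0,0.0019,0.0078,0,0,0,0,0,0.0024,0.0097,0,0,0,0],
)

```text
time: 12.7
eef_pos: [0.514, -0.0228, 0.0372]
eef_rot: [0.787, 0.617, -0.001, 0.001]
force: [-2.3, -7.1, 0.8]
grip_width: 0.0001
grasp_force: 3.6
```

Request:
step_arm(
  targets=[0,0.0005,0.0019,0,0,0,0,0,0.001,0.0039,0,0,0,0,0,0.0014,0.0058,0,0,0,0,0,0.0019,0.0078,0,0,0,0,0,0.0024,0.0097,0,0,0,0,0,0.0029,0.0117,0,0,0,0,0,0.0033,0.0136,0,0,0,0,0,0.0038,0.0155,0,0,0,0,0,0.0043,0.0175,0,0,0,0,0,0.0048,0.0194,0,0,0,0],
)

```text
time: 13.7
eef_pos: [0.5187, -0.0035, 0.0372]
eef_rot: [0.787, 0.617, -0.002, 0.001]
force: [-3.2, -7.3, 0.8]
grip_width: 0.0004
grasp_force: 3.8
```

Request:
step_arm(
  targets=[0,0.0005,0.0019,0,0,0,0,0,0.001,0.0039,0,0,0,0,0,0.0014,0.0058,0,0,0,0,0,0.0019,0.0078,0,0,0,0,0,0.0024,0.0097,0,0,0,0,0,0.0029,0.0117,0,0,0,0,0,0.0033,0.0136,0,0,0,0,0,0.0038,0.0155,0,0,0,0,0,0.0043,0.0175,0,0,0,0,0,0.0048,0.0194,0,0,0,0],
)

```text
time: 14.7
eef_pos: [0.5235, 0.0158, 0.0372]
eef_rot: [0.787, 0.617, -0.002, 0.001]
force: [-2.7, -6.1, 1.2]
grip_width: 0.0001
grasp_force: 4.0
```

Sliding steadily against about 7 N of friction, about 41 mm along so far.

Request:
step_arm(
  targets=[0,0.0005,0.0019,0,0,0,0,0,0.001,0.0039,0,0,0,0,0,0.0014,0.0058,0,0,0,0,0,0.0019,0.0078,0,0,0,0,0,0.0024,0.0097,0,0,0,0,0,0.0029,0.0117,0,0,0,0,0,0.0033,0.0136,0,0,0,0,0,0.0038,0.0155,0,0,0,0,0,0.0043,0.0175,0,0,0,0,0,0.0048,0.0194,0,0,0,0],
)

```text
time: 15.7
eef_pos: [0.5282, 0.0351, 0.0372]
eef_rot: [0.787, 0.617, -0.002, 0.001]
force: [-2.3, -8.4, 2.7]
grip_width: 0.0002
grasp_force: 4.2
```

Request:
step_arm(
  targets=[0,0.0002,0.001,0,0,0,0,0,0.0005,0.0019,0,0,0,0,0,0.0007,0.0029,0,0,0,0,0,0.001,0.0039,0,0,0,0,0,0.0012,0.0049,0,0,0,0,0,0.0014,0.0058,0,0,0,0,0,0.0017,0.0068,0,0,0,0,0,0.0019,0.0078,0,0,0,0,0,0.0021,0.0087,0,0,0,0,0,0.0024,0.0097,0,0,0,0],
)

```text
time: 16.7
eef_pos: [0.5306, 0.0447, 0.0372]
eef_rot: [0.787, 0.617, -0.002, 0.001]
force: [-2.9, -7.6, 2.3]
grip_width: 0.0004
grasp_force: 4.4
```

```bash
python3 - <<'E'
from h import *
o=get_obs();print(o["eef_pos"],o["force"])
a=get_image("top");b=get_image("side");cv2.imwrite("pics/top5.png",a)
f=lambda i,x,y,w,h:cv2.resize(i[y:y+h,x:x+w],None,fx=6,fy=6,interpolation=cv2.INTER_CUBIC)
cv2.imwrite("pics/h5.png",np.hstack([f(a,170,190,65,60),f(b,170,145,65,60)]))
E
```

```text
[0.53058362 0.04469952 0.03715848] [-2.93753603 -7.56207453  2.33144177]
```

View pics/h5.png

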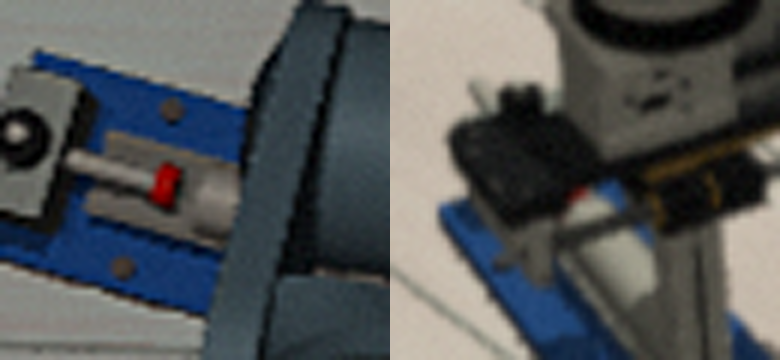

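The top view shows the spindle's front edge near (202,220) and the red face at (200,221), so the gap is only a few mm. From here I'll go in short slow calls, watching the force.

Request:
step_arm(
  targets=[0,0.0001,0.0005,0,0,0,0,0,0.0002,0.001,0,0,0,0,0,0.0004,0.0015,0,0,0,0,0,0.0005,0.0019,0,0,0,0,0,0.0006,0.0024,0,0,0,0,0,0.0007,0.0029,0,0,0,0,0,0.0008,0.0034,0,0,0,0,0,0.001,0.0039,0,0,0,0],
)

```text
time: 17.6
eef_pos: [0.5315, 0.0486, 0.0372]
eef_rot: [0.787, 0.617, -0.002, 0.001]
force: [-3.4, -8.9, 3.1]
grip_width: 0.0003
grasp_force: 4.5
```

Request:
step_arm(
  targets=[0,0.0001,0.0005,0,0,0,0,0,0.0002,0.001,0,0,0,0,0,0.0004,0.0015,0,0,0,0,0,0.0005,0.0019,0,0,0,0],
)

```text
time: 18.0
eef_pos: [0.532, 0.0504, 0.0372]
eef_rot: [0.787, 0.617, -0.002, 0.001]
force: [-3.3, -9.1, 1.9]
grip_width: 0.0009
grasp_force: 4.5
```

Request:
step_arm(
  targets=[0,0.0001,0.0005,0,0,0,0,0,0.0002,0.001,0,0,0,0],
)

```text
time: 18.2
eef_pos: [0.5322, 0.0515, 0.0372]
eef_rot: [0.787, 0.617, -0.002, 0.001]
force: [-3.7, -9.0, 2.2]
grip_width: 0.0002
grasp_force: 4.4
```

Request:
step_arm(
  targets=[0,0.0001,0.0004,0,0,0,0,0,0.0002,0.0008,0,0,0,0],
)

```text
time: 18.4
eef_pos: [0.5324, 0.0522, 0.0372]
eef_rot: [0.787, 0.617, -0.002, 0.001]
force: [-2.9, -9.1, 2.2]
grip_width: 0.0006
grasp_force: 4.4
```

Request:
step_arm(
  targets=[0,0.0001,0.0004,0,0,0,0,0,0.0002,0.0008,0,0,0,0],
)

```text
time: 18.6
eef_pos: [0.5326, 0.053, 0.0372]
eef_rot: [0.787, 0.617, -0.002, 0.001]
force: [-3.0, -9.3, 2.4]
grip_width: 0.0007
grasp_force: 4.4
```

Request:
step_arm(
  targets=[0,0.0001,0.0004,0,0,0,0,0,0.0002,0.0008,0,0,0,0],
)

```text
time: 18.8
eef_pos: [0.5328, 0.0538, 0.0372]
eef_rot: [0.787, 0.617, -0.002, 0.001]
force: [-2.0, -8.1, 1.8]
grip_width: 0.0005
grasp_force: 4.5
```

Request:
step_arm(
  targets=[0,0.0001,0.0003,0,0,0,0,0,0.0001,0.0006,0,0,0,0],
)

```text
time: 19.0
eef_pos: [0.533, 0.0544, 0.0372]
eef_rot: [0.787, 0.617, -0.002, 0.001]
force: [-2.9, -9.0, 1.9]
grip_width: 0.0007
grasp_force: 4.3
```

Still moving freely at about 9 N. I'll carry on in small increments.

Request:
step_arm(
  targets=[0,0.0001,0.0004,0,0,0,0,0,0.0002,0.0008,0,0,0,0],
)

```text
time: 19.2
eef_pos: [0.5332, 0.0552, 0.0372]
eef_rot: [0.787, 0.617, -0.002, 0.001]
force: [-2.8, -8.0, 1.8]
grip_width: 0.0003
grasp_force: 4.4
```

Request:
step_arm(
  targets=[0,0.0001,0.0003,0,0,0,0,0,0.0001,0.0006,0,0,0,0],
)

```text
time: 19.4
eef_pos: [0.5333, 0.0558, 0.0372]
eef_rot: [0.787, 0.617, -0.002, 0.001]
force: [-2.1, -7.7, 2.9]
grip_width: 0.0006
grasp_force: 4.2
```

```bash
python3 - <<'E'
from h import *
a=get_image("top");cv2.imwrite("pics/top6.png",a)
h=cv2.cvtColor(a,cv2.COLOR_BGR2HSV);h0=cv2.cvtColor(cv2.imread("pics/top5.png"),cv2.COLOR_BGR2HSV)
for q in(h0,h):
    r=cv2.inRange(q,(0,110,50),(9,255,255))|cv2.inRange(q,(171,110,50),(180,255,255));r[:205]=0;r[235:]=0;r[:,:185]=0;r[:,215:]=0
    m=cv2.moments(r,True);print(m["m00"],m["m10"]/m["m00"],m["m01"]/m["m00"])
o=get_obs();print(o["eef_pos"],o["force"])
E
```

```text
25.0 196.96 220.24
24.0 196.91666666666666 220.125
[0.53334455 0.0558882  0.03718856] [-2.29662824 -9.00809231  2.41896493]
```

The red tip hasn't moved yet (196.96 → 196.92 px), so the spindle isn't touching it, or only just. I'll carry on and track the tip as well as the force.

Request:
step_arm(
  targets=[0,0.0001,0.0004,0,0,0,0,0,0.0002,0.0008,0,0,0,0,0,0.0003,0.0012,0,0,0,0,0,0.0004,0.0016,0,0,0,0],
)

```text
time: 19.85
eef_pos: [0.5337, 0.0573, 0.0372]
eef_rot: [0.787, 0.617, -0.002, 0.001]
force: [-3.5, -8.4, 3.0]
grip_width: 0.0007
grasp_force: 4.7
```

Request:
step_arm(
  targets=[0,0.0001,0.0004,0,0,0,0,0,0.0002,0.0008,0,0,0,0,0,0.0003,0.0012,0,0,0,0,0,0.0004,0.0016,0,0,0,0],
)

```text
time: 20.25
eef_pos: [0.5341, 0.0588, 0.0372]
eef_rot: [0.787, 0.617, -0.002, 0.001]
force: [-3.4, -9.3, 2.3]
grip_width: 0.0005
grasp_force: 4.9
```

```bash
cat > red.py <<'E'
from h import *
a=get_image("top");q=cv2.cvtColor(a,cv2.COLOR_BGR2HSV);cv2.imwrite("pics/last.png",a)
r=cv2.inRange(q,(0,110,50),(9,255,255))|cv2.inRange(q,(171,110,50),(180,255,255));r[:205]=0;r[235:]=0;r[:,:185]=0;r[:,215:]=0
m=cv2.moments(r,True);o=get_obs();u=np.array([.2385,.9711,0])
print(m["m00"],m["m10"]/m["m00"],m["m01"]/m["m00"],o["eef_pos"],"axial",[float(round(get_obs()["force"]@u,1))])
E
python3 red.py
```

```text
22.0 195.8181818181818 219.95454545454547 [0.53406162 0.05885085 0.03718696] axial [-9.6]
```

The tip has moved about 1.1 px (about 2.7 mm), leaving about 2.3 mm.

Request:
step_arm(
  targets=[0,0.0001,0.0003,0,0,0,0,0,0.0001,0.0006,0,0,0,0,0,0.0002,0.0009,0,0,0,0],
)

```text
time: 20.6
eef_pos: [0.5342, 0.0597, 0.0372]
eef_rot: [0.787, 0.617, -0.002, 0.001]
force: [-2.9, -10.0, 3.4]
grip_width: 0.0003
grasp_force: 5.0
```

Request:
step_arm(
  targets=[0,0.0001,0.0003,0,0,0,0,0,0.0001,0.0006,0,0,0,0],
)

```text
time: 20.8
eef_pos: [0.5344, 0.0602, 0.0372]
eef_rot: [0.787, 0.617, -0.002, 0.001]
force: [-3.3, -9.6, 2.1]
grip_width: 0.0001
grasp_force: 4.8
```

Request:
step_arm(
  targets=[0,0,0.0002,0,0,0,0,0,0.0001,0.0004,0,0,0,0],
)

```text
time: 21.0
eef_pos: [0.5345, 0.0607, 0.0372]
eef_rot: [0.787, 0.617, -0.002, 0.001]
force: [-2.3, -9.2, 1.6]
grip_width: 0.0003
grasp_force: 5.0
```

Request:
step_arm(
  targets=[0,0,0.0002,0,0,0,0,0,0.0001,0.0004,0,0,0,0],
)

```text
time: 21.2
eef_pos: [0.5346, 0.061, 0.0372]
eef_rot: [0.787, 0.617, -0.002, 0.001]
force: [-2.2, -9.0, 3.0]
grip_width: 0.0003
grasp_force: 5.0
```

Request:
step_arm(
  targets=[0,0,0.0002,0,0,0,0,0,0.0001,0.0004,0,0,0,0],
)

```text
time: 21.4
eef_pos: [0.5347, 0.0614, 0.0372]
eef_rot: [0.787, 0.617, -0.002, 0.001]
force: [-3.4, -9.9, 2.6]
grip_width: 0.0002
grasp_force: 5.3
```

```bash
python3 red.py
```

```text
19.0 194.42105263157896 220.0 [0.53471095 0.06141016 0.03720499] axial [-10.6]
```

Request:
step_arm(
  targets=[0,0.0001,0.0003,0,0,0,0,0,0.0001,0.0003,0,0,0,0],
)

```text
time: 21.65
eef_pos: [0.5347, 0.0615, 0.0372]
eef_rot: [0.787, 0.617, -0.002, 0.001]
force: [-3.4, -10.0, 4.0]
grip_width: 0.0002
grasp_force: 5.6
```

Request:
step_arm(
  targets=[0,0,0.0003,0,0,0,0,0,0,0.0003,0,0,0,0],
)

```text
time: 21.85
eef_pos: [0.5347, 0.0615, 0.0372]
eef_rot: [0.787, 0.617, -0.003, 0.002]
force: [-3.3, -11.8, 3.1]
grip_width: 0.0005
grasp_force: 6.1
```

Request:
step_arm(
  targets=[0,0.0001,0.0003,0,0,0,0,0,0.0001,0.0003,0,0,0,0],
)

```text
time: 22.05
eef_pos: [0.5347, 0.0615, 0.0372]
eef_rot: [0.787, 0.617, -0.003, 0.002]
force: [-3.7, -12.8, 2.8]
grip_width: 0.0004
grasp_force: 6.6
```

The finger has stalled at y = 0.0615 while the axial force rose from about 9.7 to 13.3 N, so it is on the solid stop. One small increment more, a brief hold, then straight back and up.

Request:
step_arm(
  targets=[0,0,0.0002,0,0,0,0,0,0,0.0002,0,0,0,0,0,0,0.0002,0,0,0,0,0,0,0.0002,0,0,0,0],
)

```text
time: 22.45
eef_pos: [0.5347, 0.0615, 0.0372]
eef_rot: [0.787, 0.617, -0.003, 0.002]
force: [-4.6, -12.3, 3.5]
grip_width: 0.0005
grasp_force: 7.0
```

Request:
step_arm(
  targets=[0,-0.0002,-0.001,0,0,0,0,0,-0.0005,-0.002,0,0,0,0,0,-0.001,-0.004,0,0,0,0,0,-0.0024,-0.01,0,0,0,0,0,-0.005,-0.02,0,0,0,0,0,-0.0085,-0.035,0.005,0,0,0,0,-0.012,-0.05,0.03,0,0,0,0,-0.017,-0.07,0.06,0,0,0,0,-0.024,-0.1,0.09,0,0,0,0,-0.036,-0.145,0.11,0,0,0,0,-0.048,-0.19,0.12,0,0,0,0,-0.048,-0.19,0.12,0,0,0],
)

```text
time: 23.65
eef_pos: [0.4873, -0.1309, 0.16]
eef_rot: [0.789, 0.614, 0.001, 0.003]
force: [0.2, 1.0, 0.1]
grip_width: 0.0005
grasp_force: 0.0
```

```bash
python3 red.py; python3 - <<'E'
from h import *
a=cv2.imread("pics/last.png");b=get_image("side")
f=lambda i,x,y,w,h:cv2.resize(i[y:y+h,x:x+w],None,fx=5,fy=5,interpolation=cv2.INTER_CUBIC)
cv2.imwrite("pics/h6.png",np.hstack([f(a,165,190,80,70),f(b,170,145,75,70)]))
E
```

```text
20.0 194.4 219.85 [ 0.48714153 -0.12843241  0.15862692] axial [0.4]
```

View pics/h6.png

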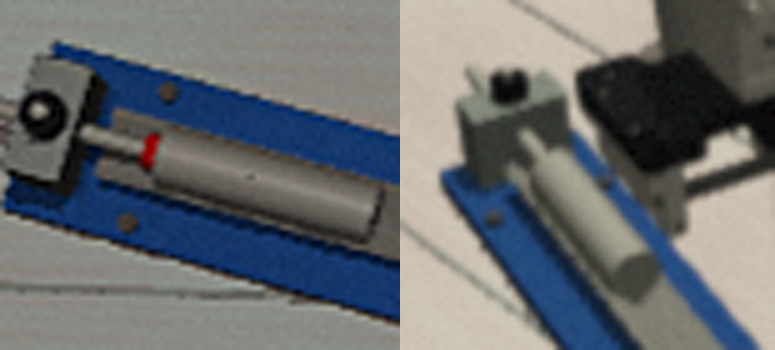

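The spindle lies seated in the groove. Its front end is against the pushed-in red tip, which stays at 194.4 px, the same as under load. The robot is clear, so I'm handing in.

```bash
python3 -c "
from rig import *
print(job_done())"
```

```text
the job is handed in; nothing more can be done
None
```

The spindle lies in the gauge's groove with the red tip pushed in, against the solid stop; it bore on the stop with an estimated 3–5 N, the robot is clear, and the job is handed in at about 24 s.

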